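Unload a terminal block from its bent rod

ROBOT

A 7-joint arm with a two-finger parallel gripper is mounted at the origin on the work surface. World frame = base frame: x ahead of the robot, y to its left, z up, the work surface at z = 0. Lengths are in m, angles in rad, forces in N, time in s.
With the tool pointing down it reaches from about 0.35 to 0.9 m from the base axis. Payload 8.1 kg.
Tool frame: the origin (TCP) lies between the finger pads; the fingertips stand 22 mm ahead of it and the grasp point (between the pads) lies 3 mm ahead of it; z points along the fingers, x is the direction in which the jaws open and shut, and the axes are right-handed (so a half turn about z gives the same grasp; the last joint's range is limited). The gripper opens to 92 mm and grips with 3 to 60 N. Pads are 19 mm wide; open, the fingers measure 130 mm over their backs; the gripper's body (75 mm by 190 mm) begins 47 mm behind the grasp point.
Start: joints at [-1.344, 0.434, 0.025, 1.573, -0.012, 1.134, -0.075], TCP at [0.202, 0.591, 0.228] pointing down, gripper open.
Joint ranges: [-2.62, 2.62], [-0.44, 2.09], [-1.27, 1.32], [0.08, 2.57], [-1.32, 4.46], [0.12, 2], [-2.74, 2.74]. Speed limits (rad/s): [2.22, 2.22, 3.01, 3.01, 3.14, 3.14, 3.14].

INTERFACE

Orientations are given as a rotation vector (axis times angle).
In Python, from cell import arm, vision, order gives the robot as it stands.
- The arm moves only by the tool apply_moves, never from a script. Its argument "commands" is a list of rows, each a list of 6 numbers: the shift along the tool's x, y, z in cm, then the turn, a rotation vector about the tool's x, y, z in rad. A call has 1 to 5 rows; each row shifts and turns the commanded pose from where the row before left it, along the tool's axes as they then stand; what a row does not reach is not made up. A row lasts 1/10 s, in which the tool goes at most 50 mm and 8.59 degrees, less where a joint would pass 70% of its speed; a pose out of reach is approached as far as the arm can. A call with a gripper value outside its range is refused whole. "claw" is the closure, from -1 (fully open) to 1 (shut), so that 0 is half open, set as the call begins (left out, the last holds). The fingers move at their own pace and stop on an object; "newtons" is the grip in N (left out, the last holds). Time passes only in rows, so rows that do not move let the fingers close. It gives the time, the measured TCP pose, the force and the opening at its end, in the units of the state.
- arm.observe(): the state, without advancing time (a new reading comes with each control period).
- vision.get_image(name): name is "scene" or "side" or "wrist"; returns (picture, depth): 384x512x3 uint8, red, green, blue; 384x512 float32, m along the optical axis (not along the pixel's ray), 0 where there is no reading.
- vision.get_calibration(name): a dict with "K" (3x3 intrinsics, pixels), "R" (3x3) and "t" (3): a world point X has camera coordinates R X + t. Camera axes: x right, y down, z forward; pixel columns grow to the right and rows downward; lengths in m; the calibration is good to about 2 mm. A picture is of the moment at which its call begins: read the wrist's pose just before it. get_calibration takes no time and is no camera call; for the wrist camera it gives the pose at the moment of the call.
- order.sign_off(): hands the job in, once; it reports no verdict.
The state is a dict: "clock": time; "joints": joint angles; "dq": joint speeds; "joint_efforts": joint torques, N m; "position": TCP position; "ee_rot": TCP orientation; "force": force on the tool from outside, world axes, zero at the start; "ft_torque": the same for the moment, N m; "width": opening from 0.0 (shut) to 1.0 (fully open).
Only numpy, scipy, OpenCV 4.12 (cv2) and the standard library are available. Lean on these libraries where they do the work, as an engineer would, in place of code of your own. Each camera call takes 0.05 s, during which the arm holds its last target.

TASK

The drilled black terminal block on the bent rod has passed its check and must go into the tray. Free it by turning the round knob (left-hand thread: clockwise seen from above unscrews it) until the engraved line on the knob points at the line scribed on the boss below it, then slide the block along the rod, round the bend and off the raised end, and set it down upright, fully home in the tray's one long pocket, and let go. Do not drop the block, leave the knob on its mark, and do not disturb the loose parts lying about.

Things in the scene. Friction and masses are not known exactly. Their poses are not given: they have to be found in the camera images.
- fixture: Fixed fixture, aluminium plate 150 x 205 x 10 mm. Origin: on the table top under the middle of the parked block; x runs along the bent steel rod to its free end, z up. The rod, 10 mm thick, leaves a low post (x -87 to -67 mm, 36 wide, 38 tall) and runs level at y = 0, centre line 29 mm above the table. The parked block stands on a pad 15 mm above the table, ending at x = 20 mm. Nothing is above the rod.
- rod_bend (a point): On the rod's centre line where its bend begins (fixture x = 45 mm, 29 mm above the table). From here the rod bends upward in the fixture's x-z plane through 35 degrees, radius 60 mm to the centre line, then runs 55 mm straight, rising at 35 degrees, to its free end.
- rod_end (a point): Middle of the rod's free upper end (fixture x = 124 mm, 71 mm above the table; round end reaches 5 mm farther).
- knob (a joint): Angle of the round locking knob, rad, growing clockwise seen from above. At 0 the line engraved on its top points along the fixture's +y; at 1.40 it points at the line scribed on the boss below. Starts at 0.05 to 0.35; end stop 1.9. Turns stiffly (0.06 N m), stays where left, rises 1.6 mm per rad (left-hand thread).
- knob_grip (a point): On the knob's vertical axis (fixture x = 22, y = -105 mm), at the height to grip, 62 mm above the table. Round steel knob, 32 mm across, upright sides from 18 mm below to 12 mm above this point. Grip it at any yaw.
- block: Black terminal block on the rod, 0.17 kg: 22 mm along x, 88 along y, 70 tall, plus 2 mm brass screw heads. Origin: centre of its underside, z up. A round 15 mm hole along x, 14 mm above the underside, has the rod in it. Stands upright at first. Pinch its plain faces 22 mm apart at mid-width, about 54 mm above the underside, clear of the rod. Same either way round.
- block_bore (a point): Middle of the block's hole, 14 mm above its underside.
- tray: Fixed grey tray. Origin on the table under the middle of its long pocket, 32 mm along the tray's x, 98 mm along its y; pocket floor 4 mm, rim 16 mm above the table, rim 9 to 16 mm thick. Three small square pockets on its +x side are not used.
- pocket (a point): Centre of the floor of the tray's long pocket, 4 mm above the table.
- shell_a: Loose hall sensor shell, nickel-plated, round, 26 mm across the foot, 44 mm tall, standing by the tray's +x side; origin at its foot. Leave alone.
- shell_b: Second such shell, standing beyond the fixture's knob side. Leave alone.
- spacer: Loose white ceramic spacer ring, 32 mm across, 18 mm tall, beside the rod on the fixture's +y side. Leave alone.
- puck: Loose dark steel weight, 36 mm across, 12 mm tall, near the rod's raised end on the +y side. Leave alone.
- cover: Loose undrilled black plastic cover, 30 x 60 x 18 mm, near the tray. Leave alone.
- driver: Loose screwdriver 170 mm long, lying beyond the rod's post. Leave alone.
- keeper_tip (a point): Tip of the brass keeper bar fixed to the knob, in line with the engraved line, 80 mm from the knob's axis; bar 12 mm wide, 31 to 37 mm above the table. At first it lies across the front of the block; with the knob on its mark it points nearly along the rod and the block can pass beside it.
Mind the look-alikes: they are no part of the job. Several things have the shape of the block; the one meant has the colours described above.

How it is judged:
By the outcome, as a careful person would: the job done as asked, in the order asked, and still so for the second after the job is handed in, with the robot touching nothing.
It also fails if it takes over 56 s, if anything falls off the work surface, if the arm or the gripper's body presses on something with over 40 N, if the wrist force passes 120 N, or if a joint passes its speed limit or range.

## Working session

There is one attempt and no reset: what is moved stays moved. The work goes in short steps, Python scripts to look and compute and a tool call to move; the robot and the scene stay as the last step left them, time stands still between calls to the robot, and variables do not carry over. Pictures are saved under pics/ and viewed, and the job is handed in when it is done.

Besides the shell and the picture viewer there is one more tool, called after ">>>" by a JSON object that holds its "api" and its "payload", one argument or row to a line. apply_moves: Moves the arm, as the interface text tells. Its arguments: {"type":"object","properties":{"commands":{"type":"array","items":{"type":"array","items":{"type":"number"}}},"claw":{"type":"number"},"newtons":{"type":"number"}},"required":["commands"]}

```bash
ls; mkdir -p pics
cat > look.py <<'E'
import sys,cv2,numpy as np
from cell import arm,vision,order
tag=sys.argv[1]
for n in sys.argv[2:]:
    c=vision.get_calibration(n); p,d=vision.get_image(n)
    np.savez(f'pics/{tag}_{n}.npz',p=p,d=d,**{k:np.array(c[k]) for k in 'KRt'})
    cv2.imwrite(f'pics/{tag}_{n}.png',p[:,:,::-1])
s=arm.observe(); print({k:np.round(s[k],3).tolist() for k in ('clock','joints','position','ee_rot','force','width')})
E
python3 look.py a scene side wrist
```

```text
pics
{'clock': 0.15, 'joints': [-1.344, 0.435, 0.025, 1.574, -0.012, 1.134, -0.075], 'position': [0.202, 0.591, 0.227], 'ee_rot': [2.555, 1.826, -0.001], 'force': [0.569, -0.369, -0.463], 'width': 1.002}
```

View pics/a_scene.png

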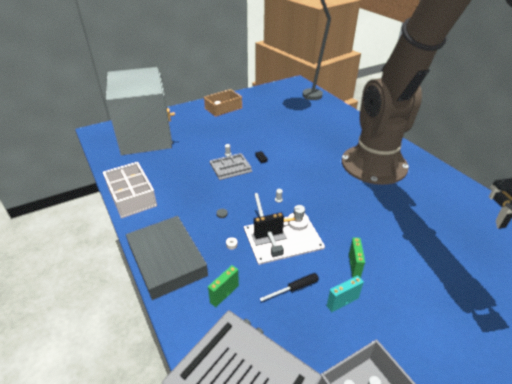

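View pics/a_side.png

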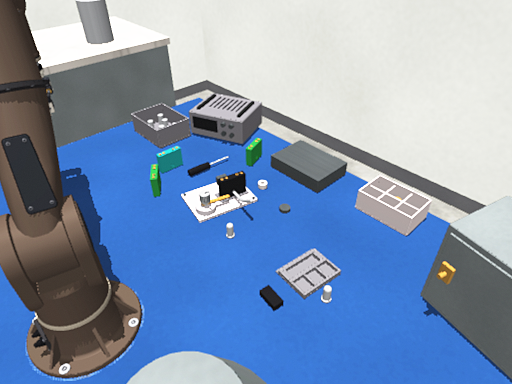

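View pics/a_wrist.png

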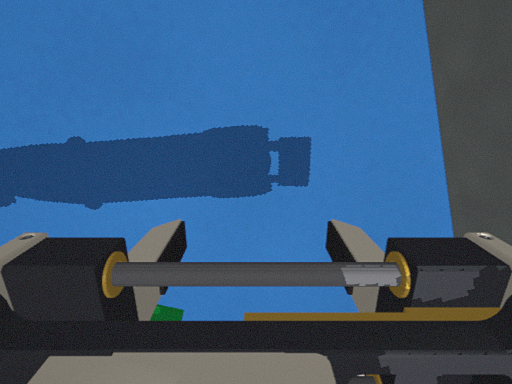

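The scene view shows the black block on the white fixture at about (268,225), with the knob at (298,213). The tray is at (231,166) and the black cover at (262,157). The green blocks at (224,286) and (357,256) and the teal one at (345,293) are look-alikes. The side view has the block at (231,184), the knob at (205,203) and the tray at (309,272). I'll crop in on both.

```bash
cat > h.py <<'E'
import numpy as np,cv2
def ld(f):
    z=np.load(f'pics/{f}.npz'); return z['p'],z['d'],z['K'],z['R'],z['t']
def cast(f,u,v,h):
    p,d,K,R,t=ld(f); c=-R.T@t; r=R.T@np.linalg.solve(K,[u,v,1.]); return c+r*(h-c[2])/r[2]
def dep(f,u,v):
    p,d,K,R,t=ld(f); z=d[int(round(v)),int(round(u))]; return R.T@(np.linalg.solve(K,[u,v,1.])*z-t)
def proj(f,X):
    p,d,K,R,t=ld(f); q=K@(R@np.array(X)+t); return q[:2]/q[2]
def cloud(f):
    p,d,K,R,t=ld(f); v,u=np.mgrid[:384,:512]; r=np.stack([u,v,np.ones_like(u)],-1)@np.linalg.inv(K).T
    return (r*d[...,None]-t)@R
def tri(obs):
    A=np.zeros((3,3));b=np.zeros(3)
    for f,u,v in obs:
        p,d,K,R,t=ld(f);c=-R.T@t;r=R.T@np.linalg.solve(K,[u,v,1.]);r/=np.linalg.norm(r);M=np.eye(3)-np.outer(r,r);A+=M;b+=M@c
    return np.linalg.solve(A,b)
E
python3 - <<'E'
from h import *
for f,b in (('a_scene',(190,140,340,270)),('a_side',(165,155,350,310))):
    p,d,K,R,t=ld(f);x0,y0,x1,y1=b
    c=p[y0:y1,x0:x1,::-1];s=min(800//(x1-x0),600//(y1-y0))
    cv2.imwrite(f'pics/{f}_crop.png',cv2.resize(c,None,fx=s,fy=s,interpolation=cv2.INTER_CUBIC));print(s,K[0,0],-R.T@t)
    C=cloud(f); m=(p.min(2)>195)&(C[...,2]<0.02)&(C[...,2]>0)
    m[:y0]=0;m[y1:]=0;m[:,:x0]=0;m[:,x1:]=0
    n,l,st,ce=cv2.connectedComponentsWithStats(m.astype(np.uint8)); 
    i=1+st[1:,4].argmax(); P=C[l==i]; r=cv2.minAreaRect(P[:,:2].astype(np.float32)*1000); print(st[i],r,np.median(P[:,2]),cv2.boxPoints(r))
    m=(C[...,2]<0.03)&(C[...,2]>0.001)&(p[...,2]*1.0<p[...,0]+25)&(p.min(2)>60)
E
```

```text
4 374.9201133205253 [0.98105606 0.79382723 0.83674596]
[ 244  218   80   46 1378] ((514.7250366210938, 156.00360107421875), (149.32704162597656, 211.46206665039062), 76.20218658447266) 0.010766596889090901 [[394.23807  108.7111  ]
 [599.598     58.278145]
 [635.21204  203.29611 ]
 [429.85205  253.72906 ]]
3 380.57658019685186 [-0.06042502 -0.64219946  0.78334291]
[181 183  66  38 693] ((493.5870361328125, 163.95407104492188), (165.235107421875, 163.80947875976562), 77.5620346069336) 0.009051832979161924 [[395.81024  100.916405]
 [555.7751    65.63473 ]
 [591.36383  226.99173 ]
 [431.399    262.2734  ]]
```

View pics/a_scene_crop.png

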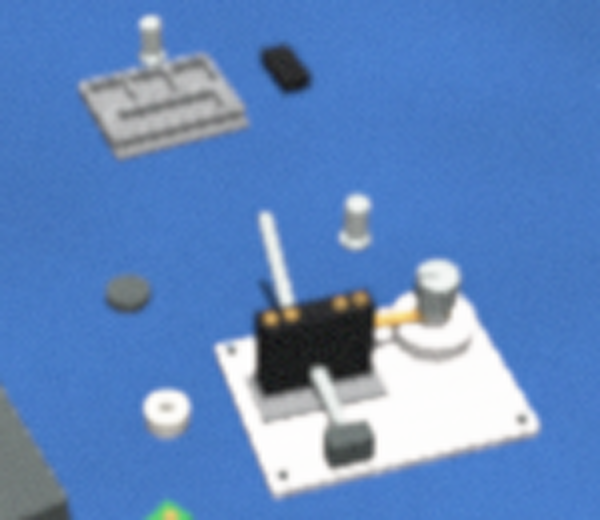

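View pics/a_side_crop.png

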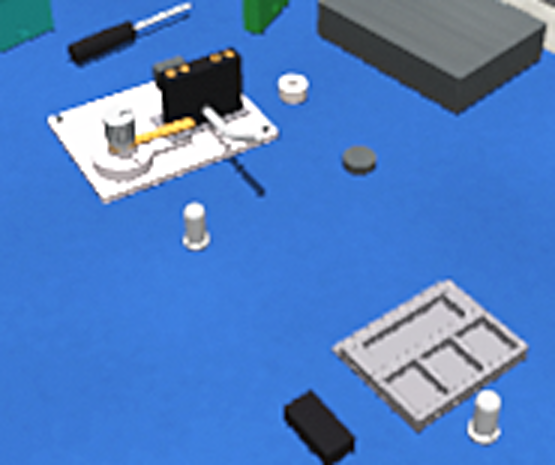

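Run:
```python
from h import *
S=lambda x,y:(x/4+190-.375,y/4+140-.375)
D=lambda x,y:(x/3+165-.33,y/3+155-.33)
print('plate sc')
for q in ((218,345),(473,290),(538,428),(277,495)): print(np.round(cast('a_scene',*S(*q),.01),4))
print('plate sd')
for q in ((50,120),(107,200),(278,132)): print(np.round(cast('a_side',*D(*q),.01),4))
print('knob top',tri([('a_scene',*S(438,270)),('a_side',*D(120,113))]))
print('shellb',tri([('a_scene',*S(358,202)),('a_side',*D(194,208))]), 'shella',tri([('a_scene',*S(150,22)),('a_side',*D(487,396))]))
print('screw L',tri([('a_scene',*S(270,319)),('a_side',*D(230,54))]),tri([('a_scene',*S(361,298)),('a_side',*D(170,72))]))
print('screw in',tri([('a_scene',*S(291,314)),('a_side',*D(215,58))]),tri([('a_scene',*S(340,303)),('a_side',*D(184,70))]))
print('tray sc');
for q in ((80,95),(208,55),(248,122),(120,155)): print(np.round(cast('a_scene',*S(*q),.016),4))
print('tray sd')
for q in ((335,349),(448,281),(527,346),(417,420)): print(np.round(cast('a_side',*D(*q),.016),4))
for n,q in dict(cover=(303,425),puck=(359,156),spacer=(293,82)).items(): print(n,np.round(cast('a_side',*D(*q),.012),3))
print('rodend',dep('a_scene',*S(266,222)))
```

```text
plate sc
[0.5974 0.0581 0.01  ]
[0.3878 0.105  0.01  ]
[0.4342 0.2497 0.01  ]
[0.6322 0.2091 0.01  ]
plate sd
[0.4305 0.2435 0.01  ]
[0.3976 0.0956 0.01  ]
[0.5966 0.0561 0.01  ]
knob top [0.44567661 0.12869216 0.07622543]
shellb [ 0.43129106 -0.00240232  0.04313323] shella [ 0.45869589 -0.33387358  0.0435401 ]
screw L [0.58695614 0.12002458 0.08485418] [0.51874703 0.13603709 0.08695229]
screw in [0.5707822  0.12426305 0.08552569] [0.53352471 0.13110624 0.08475855]
tray sc
[ 0.5548 -0.2928  0.016 ]
[ 0.4182 -0.2926  0.016 ]
[ 0.4381 -0.1774  0.016 ]
[ 0.5621 -0.1906  0.016 ]
tray sd
[ 0.422  -0.2002  0.016 ]
[ 0.5547 -0.2156  0.016 ]
[ 0.5447 -0.3125  0.016 ]
[ 0.4171 -0.298   0.016 ]
cover [ 0.349 -0.236  0.012]
puck [ 0.629 -0.033  0.012]
spacer [0.67  0.108 0.012]
rodend [0.53021584 0.01558922 0.07589371]
```

```bash
cat > go.py <<'E'
import sys,numpy as np
from cell import arm
from scipy.spatial.transform import Rotation as Ro
def delta(P,yaw=None,tilt=0):
    s=arm.observe(); R0=Ro.from_rotvec(s['ee_rot']).as_matrix(); p=np.array(s['position'])
    d=R0.T@(np.array(P)-p)*100
    cur=np.degrees(np.arctan2(R0[1,0],R0[0,0]))
    out=[np.round(d,2).tolist()]
    if yaw is not None:
        a=np.radians(yaw); Rt=np.c_[[np.cos(a),np.sin(a),0],[np.sin(a),-np.cos(a),0],[0,0,-1]]
        if tilt: pass
        out.append(np.round(Ro.from_matrix(R0.T@Rt).as_rotvec(),3).tolist())
    print('t',s['clock'],'pos',np.round(p,4),'yaw',round(cur,2),'tool z',np.round(R0[:,2],3),'d(cm),rot:',out,'q',np.round(s['joints'],2))
if __name__=='__main__':
    a=list(map(float,sys.argv[1:])); delta(a[:3],a[3] if len(a)>3 else None)
E
python3 - <<'E'
from h import *
from cell import arm
from scipy.spatial.transform import Rotation as Ro
p,d,K,R,t=ld('a_wrist'); s=arm.observe(); Rt=Ro.from_rotvec(s['ee_rot']).as_matrix()
print(K); print('cam in tool',Rt.T@(-R.T@t-s['position'])); print('cam axes in tool\n',np.round(Rt.T@R.T,3))
E
python3 go.py .47 .14 .25 60
```

```text
[[269.35274134   0.         255.8132356 ]
 [  0.         269.35274134 186.46873769]
 [  0.           0.           1.        ]]
cam in tool [-0.00086229 -0.08380206 -0.1574711 ]
cam axes in tool
 [[ 1.    -0.    -0.   ]
 [ 0.     0.952  0.307]
 [ 0.    -0.307  0.952]]
t 0.15 pos [0.2023 0.5909 0.2272] yaw 71.1 tool z [-0.    -0.001 -1.   ] d(cm),rot: [[-33.99, 39.93, -2.23], [0.0, 0.001, 0.194]] q [-1.34  0.44  0.02  1.57 -0.01  1.13 -0.08]
```

>>> {"api": "apply_moves", "payload": {
  "commands": [
    [-2.8,3.3,-0.3,0,0,0],
    [-2.8,3.3,-0.3,0,0,0],
    [-2.8,3.3,-0.3,0,0,0],
    [-2.8,3.3,-0.3,0,0,0],
    [-2.8,3.3,-0.3,0,0,0]
  ],
  "claw": 0
}}

```text
clock: 0.65
position: [0.3138, 0.4037, 0.2428]
ee_rot: [2.556, 1.827, -0.0]
force: [1.1, 0.4, 0.1]
width: 0.611
```

>>> {"api": "apply_moves", "payload": {
  "commands": [
    [-2.8,3.3,-0.3,0,0,0],
    [-2.8,3.3,-0.3,0,0,0],
    [-2.8,3.3,-0.3,0,0,0],
    [-2.8,3.3,-0.3,0,0,0],
    [-2.8,3.3,-0.3,0,0,0]
  ]
}}

```text
clock: 1.15
position: [0.4244, 0.2178, 0.258]
ee_rot: [-2.556, -1.827, -0.0]
force: [0.7, 1.1, -0.1]
width: 0.496
```

>>> {"api": "apply_moves", "payload": {
  "commands": [
    [-2.8,3.3,-0.3,0,0,0],
    [-2.8,3.3,-0.3,0,0,0],
    [0,0,0,0,0,0],
    [0,0,0,0,0,0]
  ]
}}

```text
clock: 1.55
position: [0.4684, 0.1443, 0.2637]
ee_rot: [-2.558, -1.823, 0.0]
force: [-0.0, 0.9, 0.4]
width: 0.503
```

```bash
python3 go.py .47 .14 .25 60; python3 look.py b wrist; python3 go.py .47 .14 .25 60
```

```text
t 1.55 pos [0.4684 0.1443 0.2637] yaw 70.94 tool z [-0.  0. -1.] d(cm),rot: [[-0.36, 0.29, 1.37], [-0.0, 0.0, 0.191]] q [-0.65  0.18  0.28  1.86 -0.06  1.11  0.89]
{'clock': 1.6, 'joints': [-0.648, 0.179, 0.282, 1.857, -0.056, 1.114, 0.894], 'position': [0.468, 0.146, 0.264], 'ee_rot': [-2.556, -1.826, 0.001], 'force': [-0.311, 0.664, -0.385], 'width': 0.498}
t 1.6 pos [0.4679 0.1455 0.2636] yaw 71.09 tool z [-0.001  0.    -1.   ] d(cm),rot: [[-0.45, 0.38, 1.36], [-0.001, 0.0, 0.194]] q [-0.65  0.18  0.28  1.86 -0.06  1.11  0.89]
```

View pics/b_wrist.png

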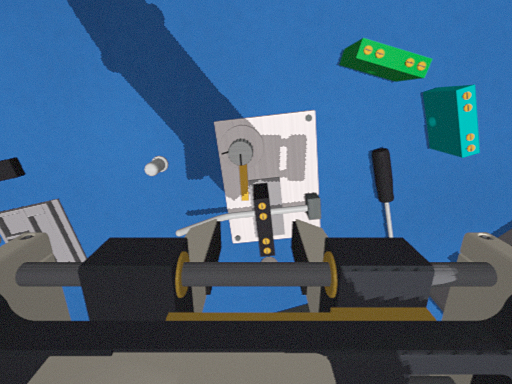

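Run:
```python
from h import *
p=ld('b_wrist')[0]
cv2.imwrite('pics/b_crop.png',cv2.resize(p[100:250,170:330,::-1],None,fx=4,fy=4,interpolation=cv2.INTER_CUBIC))
```

```text
(no output)
```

View pics/b_crop.png

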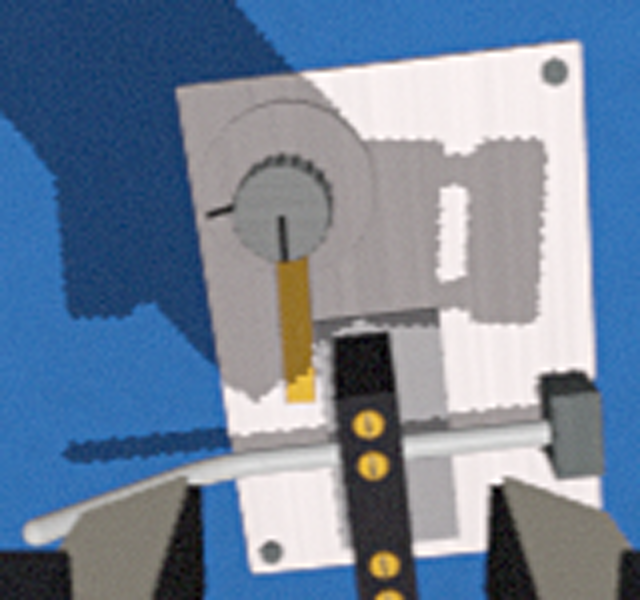

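The wrist crop shows the knob top at crop (282,212), with the engraved line pointing down to (285,262). The scribed boss line is at (207,215)–(232,208), on the left. The block's four screws are visible at (369,425) to (387,598), and the rod end is at (37,532).

Run:
```python
from h import *
from cell import arm
S=lambda x,y:(x/4+170-.375,y/4+100-.375)
f='b_wrist'
C={}
for n,q,z in (('TL',(178,88),.01),('TR',(580,42),.01),('BL',(252,573),.01),('holeTR',(554,72),.01),('holeBL',(271,551),.01),('knob',(281.5,212),.0743),('l0',(207,215),.03),('l1',(232,208),.03),('e0',(282,215),.0743),('e1',(285,262),.0743),('s1',(369,425),.087),('s2',(374,465),.087),('s3',(384,565),.087),('rodend',(33,533),.071)):
    C[n]=cast(f,*S(*q),z); print(n,np.round(C[n],4))
d=C['TL']-C['TR']; print('x ang TL-TR',np.degrees(np.arctan2(d[1],d[0])),np.hypot(*d[:2]))
d=C['BL']-C['TL']; print('y ang',np.degrees(np.arctan2(d[1],d[0])),np.hypot(*d[:2]))
d=C['s3']-C['s1']; print('y ang scr',np.degrees(np.arctan2(d[1],d[0])),np.hypot(*d[:2]))
d=C['e1']-C['e0']; print('engr',np.degrees(np.arctan2(d[1],d[0])))
d=(C['l1']+C['l0'])/2-C['knob']; print('scribe dir from knob',np.degrees(np.arctan2(d[1],d[0])))
P=cloud(f); print(P[153,238:244,2])
```

```text
TL [0.398  0.1021 0.01  ]
TR [0.4309 0.2478 0.01  ]
BL [0.5974 0.0566 0.01  ]
holeTR [0.4381 0.2359 0.01  ]
holeBL [0.5902 0.068  0.01  ]
knob [0.4441 0.13   0.0743]
l0 [0.4433 0.0986 0.03  ]
l1 [0.4438 0.1082 0.03  ]
e0 [0.4451 0.1298 0.0743]
e1 [0.4601 0.1254 0.0743]
s1 [0.519  0.1345 0.087 ]
s2 [0.5334 0.1314 0.087 ]
s3 [0.5705 0.1226 0.087 ]
rodend [0.5254 0.0044 0.071 ]
x ang TL-TR -102.73270408877914 0.1494352536458538
y ang -12.840864628972104 0.20455631010531966
y ang scr -12.98531605340557 0.05278985153455692
engr -16.470881872189146
scribe dir from knob -91.20614384723572
[0.07513735 0.07498076 0.07480399 0.0752757  0.0752961  0.07537984]
```

```bash
python3 go.py .4445 .1296 .105 71
python3 - <<'E'
from h import *
S=lambda x,y:(x/4+170-.375,y/4+100-.375)
k=np.array([.4445,.1296])
for q in ((300,402),(297,330),(300,385)):
    d=cast('b_wrist',*S(*q),.037)[:2]-k; print(np.degrees(np.arctan2(d[1],d[0])),np.hypot(*d))
E
```

```text
t 1.6 pos [0.4679 0.1455 0.2636] yaw 71.09 tool z [-0.001  0.    -1.   ] d(cm),rot: [[-2.26, -1.68, 15.86], [-0.001, 0.0, 0.002]] q [-0.65  0.18  0.28  1.86 -0.06  1.11  0.89]
-16.334403213623194 0.0797064550926746
-15.646084328502024 0.05104193560520625
-16.007702715164367 0.07283905216297654
```

>>> {"api": "apply_moves", "payload": {
  "commands": [
    [-1.13,-0.84,2.0,0,0,0],
    [-1.13,-0.84,4.0,0,0,0],
    [0,0,4.0,0,0,0],
    [0,0,2.5,0,0,0],
    [0,0,0,0,0,0]
  ]
}}

```text
clock: 2.1
position: [0.4421, 0.1299, 0.1361]
ee_rot: [-2.552, -1.829, 0.009]
force: [-0.5, 0.1, 0.1]
width: 0.5
```

```bash
python3 look.py c wrist; python3 go.py .4445 .1296 .065 71
```

```text
{'clock': 2.15, 'joints': [-0.615, 0.283, 0.264, 2.083, -0.102, 0.792, 0.954], 'position': [0.444, 0.13, 0.138], 'ee_rot': [-2.553, -1.829, 0.005], 'force': [-0.44, 0.067, 0.57], 'width': 0.499}
t 2.15 pos [0.4435 0.1301 0.138 ] yaw 71.22 tool z [-0.003 -0.001 -1.   ] d(cm),rot: [[0.0, 0.13, 7.29], [-0.003, 0.002, 0.004]] q [-0.61  0.28  0.26  2.08 -0.1   0.79  0.95]
```

View pics/c_wrist.png

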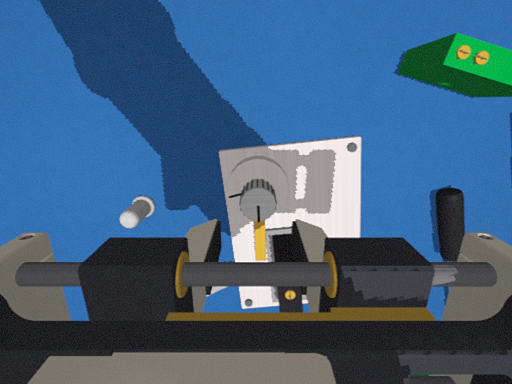

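The knob sits at (258,200), centred between the fingers at (205) and (310).

Run:
```python
from h import *
p=ld('c_wrist')[0]
cv2.imwrite('pics/c_crop.png',cv2.resize(p[140:260,210:330,::-1],None,fx=5,fy=5,interpolation=cv2.INTER_CUBIC))
for v in (198,200,202): print(cast('c_wrist',258,v,.0743))
```

```text
[0.43951176 0.13157147 0.0743    ]
[0.44126449 0.13098102 0.0743    ]
[0.44302562 0.13038773 0.0743    ]
```

View pics/c_crop.png

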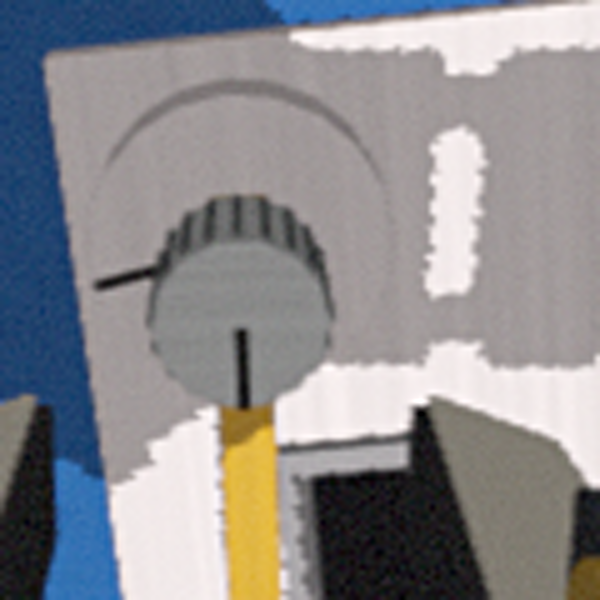

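>>> {"api": "apply_moves", "payload": {
  "commands": [
    [0,0.13,2.5,0,0,0],
    [0,0,2.5,0,0,0],
    [0,0,1.5,0,0,0],
    [0,0,0.8,0,0,0],
    [0,0,0,0,0,0]
  ]
}}

```text
clock: 2.65
position: [0.4465, 0.1295, 0.0662]
ee_rot: [-2.555, -1.828, -0.0]
force: [-0.4, 0.4, -0.1]
width: 0.502
```

```bash
python3 go.py .4447 .1296 .065 71
```

```text
t 2.65 pos [0.4465 0.1295 0.0662] yaw 71.15 tool z [ 0.  0. -1.] d(cm),rot: [[-0.05, -0.17, 0.12], [-0.0, -0.0, 0.003]] q [-0.58  0.4   0.23  2.15 -0.16  0.61  1.01]
```

>>> {"api": "apply_moves", "payload": {
  "commands": [
    [0,-0.15,0.1,0,0,0],
    [0,0,0,0,0,0]
  ]
}}

```text
clock: 2.85
position: [0.4453, 0.1298, 0.0658]
ee_rot: [2.556, 1.827, 0.002]
force: [0.2, -0.1, 0.8]
width: 0.504
```

>>> {"api": "apply_moves", "payload": {
  "commands": [
    [0,0,0,0,0,0],
    [0,0,0,0,0,0],
    [0,0,0,0,0,0],
    [0,0,0,0,0,0],
    [0,0,0,0,0,0]
  ],
  "claw": 1,
  "newtons": 25
}}

```text
clock: 3.35
position: [0.4454, 0.1298, 0.0652]
ee_rot: [-2.556, -1.827, -0.002]
force: [0.0, 1.8, 5.8]
width: 0.34
```

```bash
python3 go.py .4447 .1296 .065 71
```

```text
t 3.35 pos [0.4454 0.1298 0.0652] yaw 71.11 tool z [ 0.001  0.001 -1.   ] d(cm),rot: [[-0.04, -0.06, 0.02], [0.001, -0.001, 0.002]] q [-0.58  0.4   0.23  2.15 -0.16  0.6   1.01]
```

>>> {"api": "apply_moves", "payload": {
  "commands": [
    [0,0,-0.016,0,0,0.1],
    [0,0,-0.016,0,0,0.1],
    [0,0,-0.016,0,0,0.1],
    [0,0,-0.016,0,0,0.1],
    [0,0,-0.016,0,0,0.1]
  ]
}}

```text
clock: 3.85
position: [0.4454, 0.1299, 0.066]
ee_rot: [-2.93, -1.132, -0.002]
force: [0.0, 2.5, 5.3]
width: 0.337
```

>>> {"api": "apply_moves", "payload": {
  "commands": [
    [0,0,-0.016,0,0,0.1],
    [0,0,-0.016,0,0,0.1],
    [0,0,-0.016,0,0,0.1],
    [0,0,-0.016,0,0,0.1],
    [0,0,-0.016,0,0,0.1]
  ]
}}

```text
clock: 4.35
position: [0.4454, 0.1299, 0.0668]
ee_rot: [-3.119, -0.372, -0.002]
force: [1.2, 2.6, 5.6]
width: 0.34
```

>>> {"api": "apply_moves", "payload": {
  "commands": [
    [0,0,-0.016,0,0,0.1],
    [0,0,-0.016,0,0,0.1],
    [0,0,-0.016,0,0,0.1],
    [0,0,-0.016,0,0,0.04],
    [0,0,0,0,0,0]
  ]
}}

```text
clock: 4.85
position: [0.4455, 0.13, 0.0674]
ee_rot: [-3.137, 0.156, -0.002]
force: [-0.2, 3.3, 5.2]
width: 0.34
```

```bash
python3 go.py .4447 .1296 .065 -5; python3 look.py d scene wrist; python3 -c "
from h import *
p=ld('d_scene')[0];cv2.imwrite('pics/d_crop.png',cv2.resize(p[170:270,230:340,::-1],None,fx=5,fy=5,interpolation=cv2.INTER_CUBIC))"
```

```text
t 4.85 pos [0.4455 0.13   0.0674] yaw -5.69 tool z [ 0.001  0.001 -1.   ] d(cm),rot: [[-0.08, 0.04, 0.24], [-0.001, -0.001, -0.012]] q [-0.86  0.45  0.62  2.17 -0.43  0.64 -0.04]
{'clock': 4.95, 'joints': [-0.863, 0.447, 0.615, 2.17, -0.431, 0.642, -0.041], 'position': [0.445, 0.13, 0.067], 'ee_rot': [-3.137, 0.154, -0.002], 'force': [0.349, 3.323, 4.975], 'width': 0.336}
```

View pics/d_crop.png

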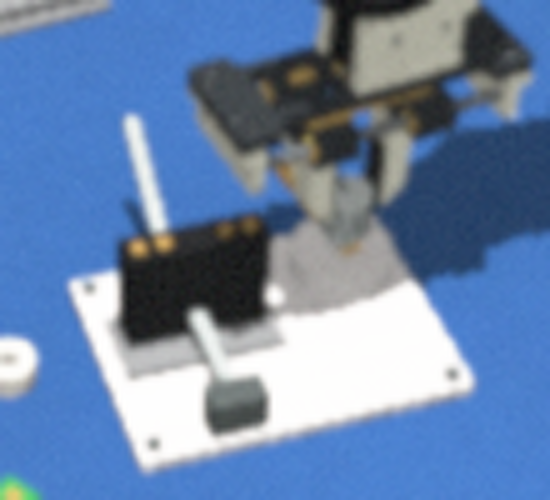

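View pics/d_wrist.png

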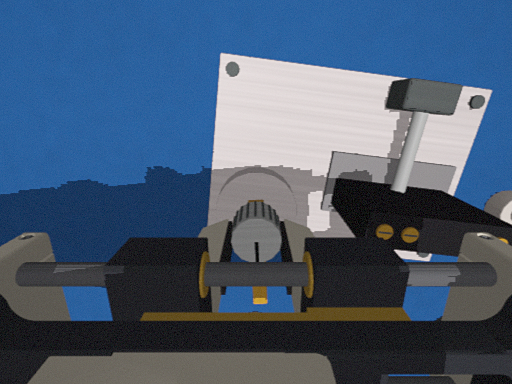

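The brass bar has followed and now points away along the rod, showing at (260,300). I'll release, lift clear and check the mark.

>>> {"api": "apply_moves", "payload": {
  "commands": [
    [0,0,0,0,0,0],
    [0,0,0,0,0,0],
    [0,0,0,0,0,0]
  ],
  "claw": 0
}}

```text
clock: 5.25
position: [0.4444, 0.1289, 0.0669]
ee_rot: [3.137, -0.155, -0.001]
force: [0.4, -0.4, 0.5]
width: 0.494
```

>>> {"api": "apply_moves", "payload": {
  "commands": [
    [0,0,-1.5,0,0,0],
    [0,0,-3,0,0,0],
    [0,0,-4,0,0,0],
    [0,0,-4,0,0,0],
    [0,0,-4,0,0,0]
  ]
}}

```text
clock: 5.75
position: [0.4443, 0.1286, 0.2333]
ee_rot: [3.137, -0.156, -0.001]
force: [0.6, 1.0, -0.1]
width: 0.501
```

>>> {"api": "apply_moves", "payload": {
  "commands": [
    [2.5,0,-2,0,0,0],
    [2.5,0,0,0,0,0],
    [0,0,0,0,0,0],
    [0,0,0,0,0,0]
  ]
}}

```text
clock: 6.15
position: [0.4941, 0.1237, 0.2514]
ee_rot: [3.136, -0.157, -0.002]
force: [-0.2, -0.6, -0.8]
width: 0.502
```

```bash
python3 look.py e wrist;python3 go.py .4447 .1296 .065 -5;  python3 -c "
from h import *
p=ld('e_wrist')[0];cv2.imwrite('pics/e_crop.png',cv2.resize(p[80:230,150:350,::-1],None,fx=4,fy=4,interpolation=cv2.INTER_CUBIC))"
```

```text
{'clock': 6.2, 'joints': [-0.986, 0.266, 0.805, 1.861, -0.213, 1.105, -0.202], 'position': [0.494, 0.124, 0.251], 'ee_rot': [3.137, -0.157, -0.003], 'force': [-0.205, 0.77, 0.628], 'width': 0.501}
t 6.2 pos [0.4936 0.1238 0.2513] yaw -5.72 tool z [-0.002 -0.001 -1.   ] d(cm),rot: [[-4.89, -0.11, 18.64], [0.001, 0.002, -0.013]] q [-0.99  0.27  0.8   1.86 -0.21  1.11 -0.2 ]
```

View pics/e_crop.png

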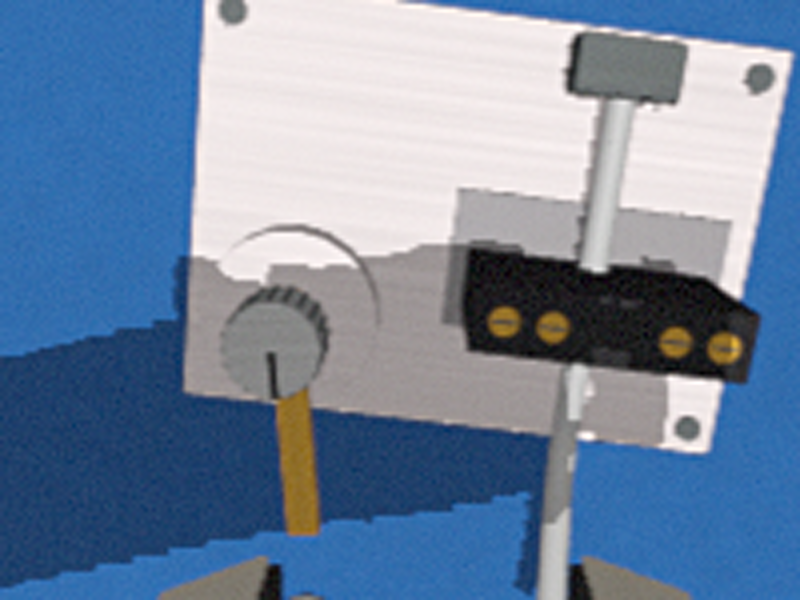

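View pics/e_wrist.png

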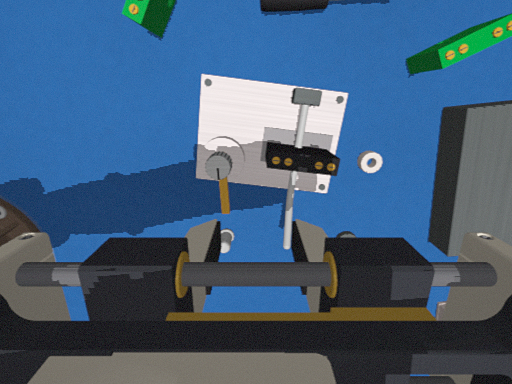

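The keeper now points down the image, from (292,400) to (303,533) in the crop. The screws are at (505,322), (553,327), (676,342) and (725,348). I'll measure the angle.

Run:
```python
from h import *
S=lambda x,y:(x/4+150-.375,y/4+80-.375)
f='e_wrist'; ang=lambda d:np.degrees(np.arctan2(d[1],d[0]))
k=cast(f,*S(272,350),.0763); print('knob',k)
t=cast(f,*S(303,534),.039); n=cast(f,*S(293,400),.039); print('tip',t,np.hypot(*(t-k)[:2]),ang(t-k),ang(t-n))
e=cast(f,*S(275,398),.0763);e0=cast(f,*S(271,353),.0763);print('engr',ang(e-e0),ang(e-k))
L=[(204,10),(792,53),(710,452),(185,393)]
c=[cast(f,*S(232,10),.01),cast(f,*S(760,78),.01),cast(f,*S(687,429),.01)]
print('hole y',ang(c[1]-c[0]),np.hypot(*(c[1]-c[0])[:2]),'x',ang(c[2]-c[1]),np.hypot(*(c[2]-c[1])[:2]))
p=[cast(f,*S(*L[i]),.01) for i in (1,2,3)]
print('plate x',ang(p[1]-p[0]),'y',ang(p[1]-p[2]))
s=[cast(f,*S(*q),.087) for q in ((505,322),(553,327),(676,342),(725,348))]
print('screws c',np.mean(s,0),ang(s[3]-s[0]))
```

```text
knob [0.44523721 0.12971849 0.0763    ]
tip [0.44023593 0.05015792 0.039     ] 0.0797176064623431 -93.59695088076738 -93.80666389334505
engr -93.31536764831831 -94.76549225279501
hole y -12.656392026017135 0.1860296096965485 x -102.74618306883204 0.13092053249145022
plate x -102.1658058758595 y -12.444694840355263
screws c [0.55202594 0.12645346 0.087     ] -12.578801009571757
```

The knob reads about 1.41 (target 1.40), so it is on its mark. Next I turn the jaws across the block at yaw 77.3° and centre above it.

>>> {"api": "apply_moves", "payload": {
  "commands": [
    [0,0,0,0,0,-0.13],
    [0,0,0,0,0,-0.13],
    [0,0,0,0,0,-0.13],
    [0,0,0,0,0,-0.13],
    [0,0,0,0,0,-0.13]
  ]
}}

```text
clock: 6.7
position: [0.4933, 0.1243, 0.2515]
ee_rot: [-3.02, -0.863, 0.002]
force: [0.6, -0.0, -0.2]
width: 0.503
```

>>> {"api": "apply_moves", "payload": {
  "commands": [
    [0,0,0,0,0,-0.13],
    [0,0,0,0,0,-0.13],
    [0,0,0,0,0,-0.13],
    [0,0,0,0,0,-0.13],
    [0,0,0,0,0,-0.13]
  ]
}}

```text
clock: 7.2
position: [0.4932, 0.1242, 0.2515]
ee_rot: [-2.587, -1.782, 0.002]
force: [-0.8, 0.1, 0.1]
width: 0.497
```

>>> {"api": "apply_moves", "payload": {
  "commands": [
    [0,0,0,0,0,-0.13],
    [0,0,0,0,0,0],
    [0,0,0,0,0,0]
  ]
}}

```text
clock: 7.5
position: [0.4939, 0.1243, 0.2518]
ee_rot: [-2.474, -1.935, 0.001]
force: [0.9, -0.2, -0.2]
width: 0.499
```

```bash
python3 go.py .5517 .1272 .16 77.3
```

```text
t 7.5 pos [0.4939 0.1243 0.2518] yaw 76.04 tool z [-0.001 -0.    -1.   ] d(cm),rot: [[1.68, 5.55, 9.17], [-0.001, 0.0, -0.022]] q [-0.77  0.23  0.52  1.85 -0.13  1.1   1.12]
```

>>> {"api": "apply_moves", "payload": {
  "commands": [
    [0.84,2.77,1.0,0,0,-0.022],
    [0.84,2.77,2.0,0,0,0],
    [0,0,3.0,0,0,0],
    [0,0,3.0,0,0,0],
    [0,0,0,0,0,0]
  ]
}}

```text
clock: 8.0
position: [0.5495, 0.1277, 0.1585]
ee_rot: [-2.451, -1.962, 0.011]
force: [-0.6, 0.4, -0.3]
width: 0.497
```

```bash
python3 look.py f wrist;python3 go.py .5517 .1272 .072 77.3;  python3 -c "
from h import *
p=ld('f_wrist')[0];cv2.imwrite('pics/f_crop.png',cv2.resize(p[80:280,130:380,::-1],None,fx=3,fy=3,interpolation=cv2.INTER_CUBIC))"
```

```text
{'clock': 8.05, 'joints': [-0.675, 0.43, 0.487, 1.83, -0.242, 0.944, 1.269], 'position': [0.551, 0.128, 0.161], 'ee_rot': [-2.451, -1.963, 0.006], 'force': [0.319, -0.419, 0.678], 'width': 0.502}
t 8.05 pos [0.5508 0.1278 0.1608] yaw 77.38 tool z [-0.004 -0.002 -1.   ] d(cm),rot: [[-0.02, 0.13, 8.88], [-0.003, 0.003, 0.001]] q [-0.67  0.43  0.49  1.83 -0.24  0.94  1.27]
```

View pics/f_crop.png

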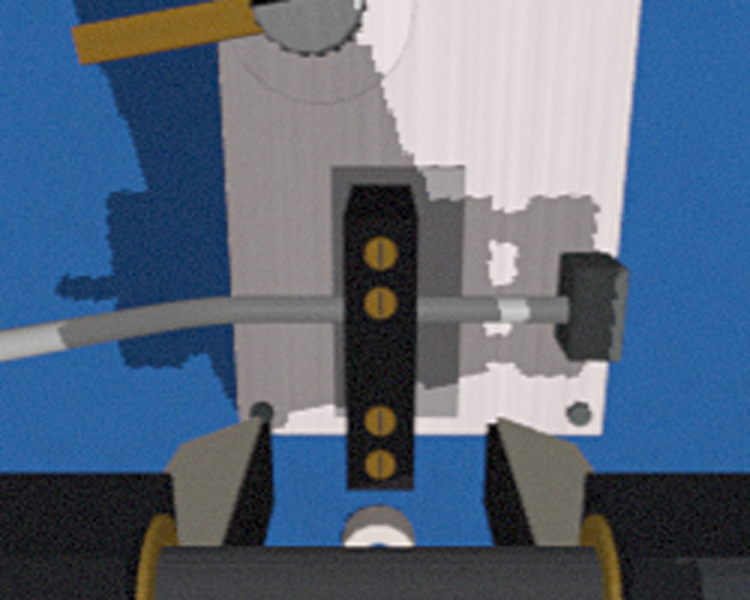

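Close crop check: this is the black drilled block with four brass screws at (380,254) to (380,464), on the rod and midway between the fingers. It is the right one, so I descend.

Run:
```python
from h import *
S=lambda x,y:(x/3+130-.33,y/3+80-.33)
s=[cast('f_wrist',*S(*q),.087) for q in ((380,254),(380,302),(380,420),(380,464))]
print(np.mean(s,0),np.mean(s[1:3],0))
```

```text
[0.55226273 0.12643904 0.087     ] [0.55210669 0.12647398 0.087     ]
```

>>> {"api": "apply_moves", "payload": {
  "commands": [
    [0,0.08,3.0,0,0,0],
    [0,0,3.0,0,0,0],
    [0,0,2.0,0,0,0],
    [0,0,0.7,0,0,0],
    [0,0,0,0,0,0]
  ]
}}

```text
clock: 8.55
position: [0.5534, 0.1282, 0.0758]
ee_rot: [2.45, 1.966, 0.001]
force: [0.2, 0.4, -0.9]
width: 0.5
```

```bash
python3 go.py .5517 .1272 .072 77.3
```

```text
t 8.55 pos [0.5534 0.1282 0.0758] yaw 77.48 tool z [ 0.  0. -1.] d(cm),rot: [[-0.13, -0.15, 0.38], [0.0, -0.0, 0.003]] q [-0.63  0.54  0.43  1.9  -0.32  0.76  1.33]
```

>>> {"api": "apply_moves", "payload": {
  "commands": [
    [-0.15,-0.12,0.2,0,0,0],
    [0,0,0.17,0,0,0],
    [0,0,0,0,0,0]
  ]
}}

```text
clock: 8.85
position: [0.552, 0.1269, 0.0721]
ee_rot: [2.45, 1.966, 0.002]
force: [0.1, -0.3, -0.0]
width: 0.501
```

>>> {"api": "apply_moves", "payload": {
  "commands": [
    [0,0,0,0,0,0],
    [0,0,0,0,0,0],
    [0,0,0,0,0,0],
    [0,0,0,0,0,0],
    [0,0,0,0,0,0]
  ],
  "claw": 1,
  "newtons": 30
}}

```text
clock: 9.35
position: [0.5517, 0.1268, 0.0714]
ee_rot: [-2.45, -1.967, -0.0]
force: [0.2, 0.4, 1.7]
width: 0.238
```

```bash
python3 go.py .5517 .1272 .072 77.3; python3 -c "
from cell import arm
s=arm.observe();print(s['force'],s['ft_torque'],s['width'])"
```

```text
t 9.35 pos [0.5517 0.1268 0.0714] yaw 77.52 tool z [ 0.  0. -1.] d(cm),rot: [[0.04, -0.01, -0.06], [0.0, -0.0, 0.004]] q [-0.62  0.54  0.43  1.91 -0.32  0.75  1.34]
[0.17723159 0.38595089 1.65783239] [0.0390297  0.04369513 0.02531163] 0.23758775789784026
```

>>> {"api": "apply_moves", "payload": {
  "commands": [
    [0,0,-0.05,0,0,0],
    [-1.0,0,0,0,0,0],
    [-1.5,0,0,0,0,0],
    [-1.4,0,0,0,0,0],
    [0,0,0,0,0,0]
  ]
}}

```text
clock: 9.85
position: [0.5425, 0.0849, 0.072]
ee_rot: [2.454, 1.961, -0.002]
force: [-0.1, -0.7, -1.0]
width: 0.237
```

```bash
cat > fx.py <<'E'
import numpy as np
from cell import arm
from scipy.spatial.transform import Rotation as Ro
O=np.array([.5520,.1270]);a=np.radians(-102.7);X=np.array([np.cos(a),np.sin(a)]);Y=np.array([-X[1],X[0]])
s=arm.observe();R=Ro.from_rotvec(s['ee_rot']).as_matrix();p=np.array(s['position'])
def f(q): d=q[:2]-O; return np.array([d@X,d@Y,q[2]])*1000
B=f(p+R[:,2]*.0424); z=np.array([R[:2,2]@X,R[:2,2]@Y,R[2,2]])
print('t',s['clock'],'TCP fx',np.round(f(p),1),'bore fx',np.round(B,1),'pitch',np.round(np.degrees(np.arctan2(z[0],-z[2])),1),'roll',np.round(np.degrees(z[1]),1),'F',np.round(s['force'],1),'T',np.round(s['ft_torque'],2),'w',round(s['width'],3),'q',np.round(s['joints'],2))
x=B[0]
t=np.radians(35)
# distance from rod centreline
if x<45: e=B[2]-29;tp=0
else:
    v=np.array([x-45,B[2]-89]); al=np.arctan2(v[0],-v[1])
    if al<t: e=60-np.hypot(*v);tp=np.degrees(al)
    else:
        q0=np.array([45+60*np.sin(t),89-60*np.cos(t)]);d=np.array([x,B[2]])-q0; e=-d[0]*np.sin(t)+d[1]*np.cos(t);tp=35;print('along straight',d@[np.cos(t),np.sin(t)])
print('above centreline',round(e,2),'tangent',round(tp,1))
E
python3 fx.py
```

```text
t 9.85 TCP fx [43.2 -0.  72. ] bore fx [43.2 -0.1 29.6] pitch 0.1 roll -0.0 F [-0.1 -0.7 -1. ] T [-0.04  0.03 -0.02] w 0.237 q [-0.56  0.52  0.43  1.95 -0.31  0.73  1.4 ]
above centreline 0.55 tangent 0
```

>>> {"api": "apply_moves", "payload": {
  "commands": [
    [-0.25,0,0.02,0,0,0],
    [-0.105,0,0,0,-0.06,0],
    [-0.105,0,0,0,-0.06,0],
    [-0.105,0,0,0,-0.06,0],
    [0,0,0,0,0,0]
  ]
}}

```text
clock: 10.35
position: [0.5422, 0.0862, 0.0712]
ee_rot: [2.351, 1.897, -0.213]
force: [-0.8, 0.0, -1.9]
width: 0.233
```

```bash
python3 fx.py
```

```text
t 10.35 TCP fx [42.  -0.6 71.2] bore fx [49.6 -0.6 29.5] pitch 10.3 roll 0.1 F [-0.8  0.  -1.9] T [ 0.33 -0.06 -0.  ] w 0.233 q [-0.73  0.59  0.54  1.9  -0.18  0.82  1.23]
above centreline 0.29 tangent 4.4
```

>>> {"api": "apply_moves", "payload": {
  "commands": [
    [0,0,0,0,0,0]
  ]
}}

```text
clock: 10.45
position: [0.542, 0.0839, 0.0716]
ee_rot: [2.356, 1.894, -0.211]
force: [0.9, 0.8, -1.5]
width: 0.235
```

```bash
python3 fx.py
```

```text
t 10.45 TCP fx [44.3 -0.3 71.6] bore fx [51.8 -0.3 29.9] pitch 10.2 roll 0.0 F [ 0.9  0.8 -1.5] T [ 0.23 -0.08  0.02] w 0.235 q [-0.73  0.59  0.54  1.9  -0.18  0.82  1.23]
above centreline 0.48 tangent 6.6
```

>>> {"api": "apply_moves", "payload": {
  "commands": [
    [-0.25,0,0,0,0,0],
    [-0.12,0,0,0,-0.06,0],
    [-0.12,0,0,0,-0.06,0],
    [0,0,0,0,0,0],
    [0,0,0,0,0,0]
  ]
}}

```text
clock: 10.95
position: [0.5409, 0.078, 0.0728]
ee_rot: [2.289, 1.837, -0.344]
force: [-0.4, 0.4, -1.8]
width: 0.237
```

```bash
python3 fx.py
```

```text
t 10.95 TCP fx [50.3 -0.1 72.8] bore fx [62.7 -0.  32.2] pitch 17.1 roll 0.0 F [-0.4  0.4 -1.8] T [ 0.46 -0.12 -0.02] w 0.237 q [-0.81  0.64  0.6   1.86 -0.1   0.88  1.14]
above centreline 0.55 tangent 17.3
```

>>> {"api": "apply_moves", "payload": {
  "commands": [
    [-0.11,0,0.01,0,-0.062,0],
    [-0.11,0,0.01,0,-0.062,0],
    [-0.11,0,0,0,-0.062,0],
    [0,0,0,0,0,0],
    [0,0,0,0,0,0]
  ]
}}

```text
clock: 11.45
position: [0.5402, 0.0747, 0.0738]
ee_rot: [2.176, 1.745, -0.537]
force: [1.0, -0.0, -1.8]
width: 0.237
```

```bash
python3 fx.py
```

```text
t 11.45 TCP fx [53.6  0.  73.8] bore fx [73.4  0.1 36.3] pitch 27.7 roll 0.1 F [ 1.  -0.  -1.8] T [ 0.69 -0.13 -0.02] w 0.237 q [-0.91  0.74  0.66  1.8  -0.02  0.99  1.04]
above centreline 0.12 tangent 28.3
```

>>> {"api": "apply_moves", "payload": {
  "commands": [
    [-0.11,0,0,0,-0.062,0],
    [-0.11,0,0,0,-0.062,0],
    [-0.2,0,0,0,0,0],
    [0,0,0,0,0,0],
    [0,0,0,0,0,0]
  ]
}}

```text
clock: 11.95
position: [0.5395, 0.0706, 0.0767]
ee_rot: [2.096, 1.679, -0.657]
force: [-0.9, -0.0, -1.9]
width: 0.233
```

```bash
python3 fx.py
```

```text
t 11.95 TCP fx [57.8  0.3 76.7] bore fx [82.   0.3 41.9] pitch 34.8 roll 0.1 F [-0.9 -0.  -1.9] T [ 0.86 -0.23  0.02] w 0.233 q [-0.96  0.81  0.7   1.75  0.03  1.07  0.99]
along straight 3.250395788508631
above centreline 0.19 tangent 35
```

>>> {"api": "apply_moves", "payload": {
  "commands": [
    [-0.8,0,0,0,0,0],
    [-1.0,0,0,0,0,0],
    [-1.0,0,0,0,0,0],
    [0,0,0,0,0,0]
  ]
}}

```text
clock: 12.35
position: [0.5344, 0.0474, 0.0935]
ee_rot: [2.095, 1.677, -0.658]
force: [0.1, 0.7, -1.5]
width: 0.237
```

```bash
python3 fx.py; python3 look.py g scene side; python3 -c "
from h import *
a=cv2.resize(ld('g_scene')[0][140:260,210:340,::-1],None,fx=3,fy=3,interpolation=cv2.INTER_CUBIC)
b=cv2.resize(ld('g_side')[0][130:250,165:295,::-1],None,fx=3,fy=3,interpolation=cv2.INTER_CUBIC)
cv2.imwrite('pics/g.png',np.hstack([a,b]))"
```

```text
t 12.35 TCP fx [81.5  0.3 93.5] bore fx [105.8   0.4  58.7] pitch 34.9 roll 0.1 F [ 0.1  0.7 -1.5] T [ 0.8  -0.18 -0.02] w 0.237 q [-0.95  0.77  0.71  1.78  0.05  1.06  1.01]
along straight 32.44927794888105
above centreline 0.31 tangent 35
{'clock': 12.45, 'joints': [-0.949, 0.771, 0.712, 1.78, 0.049, 1.063, 1.008], 'position': [0.535, 0.049, 0.092], 'ee_rot': [2.094, 1.68, -0.658], 'force': [1.257, 0.547, -1.112], 'width': 0.238}
```

View pics/g.png

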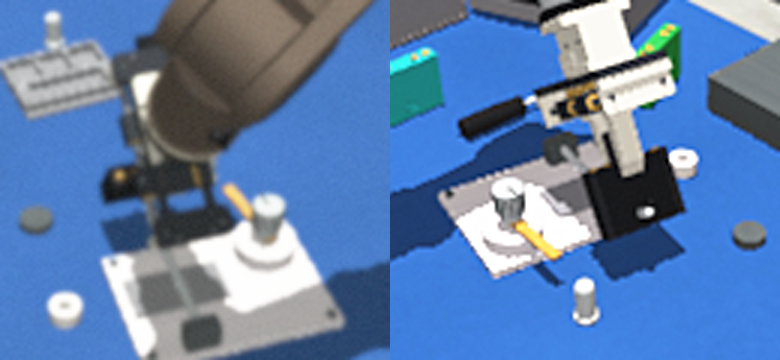

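The block is tilted with the rod and riding cleanly, with the rod tip visible in its hole at (647,211). I'll continue off the end.

>>> {"api": "apply_moves", "payload": {
  "commands": [
    [-1.1,0,0,0,0,0],
    [-1.1,0,0,0,0,0],
    [-1.1,0,0,0,0,0],
    [-1.1,0,0,0,0,0],
    [-1.1,0,0,0,0,0]
  ]
}}

```text
clock: 12.95
position: [0.5246, 0.0045, 0.1242]
ee_rot: [2.093, 1.68, -0.659]
force: [-1.2, 0.1, -1.8]
width: 0.237
```

>>> {"api": "apply_moves", "payload": {
  "commands": [
    [-0.5,0,0,0,0,0],
    [0,0,0,0,0,0],
    [0,0,0,0,0,0]
  ]
}}

```text
clock: 13.25
position: [0.524, 0.0019, 0.1263]
ee_rot: [2.093, 1.681, -0.658]
force: [-0.4, -0.1, -1.7]
width: 0.239
```

```bash
python3 fx.py; python3 look.py h side wrist; python3 -c "
from h import *
b=cv2.resize(ld('h_side')[0][130:280,165:350,::-1],None,fx=4,fy=4,interpolation=cv2.INTER_CUBIC)
cv2.imwrite('pics/h.png',b)"; python3 go.py .5 -.2 .2 83
```

```text
t 13.25 TCP fx [128.2   0.2 126.3] bore fx [152.5   0.3  91.5] pitch 34.9 roll 0.1 F [-0.4 -0.1 -1.7] T [ 0.89 -0.19 -0.02] w 0.239 q [-0.93  0.69  0.75  1.83  0.1   1.05  1.05]
along straight 89.46743679548418
above centreline 0.43 tangent 35
{'clock': 13.35, 'joints': [-0.927, 0.695, 0.751, 1.834, 0.101, 1.053, 1.053], 'position': [0.524, 0.002, 0.126], 'ee_rot': [2.092, 1.681, -0.659], 'force': [-0.361, -0.444, -1.49], 'width': 0.236}
t 13.35 pos [0.524  0.0021 0.1261] yaw 77.58 tool z [-0.124 -0.559 -0.82 ] d(cm),rot: [[-20.84, 2.01, 5.54], [-0.029, 0.609, -0.092]] q [-0.93  0.7   0.75  1.83  0.1   1.05  1.05]
```

View pics/h.png

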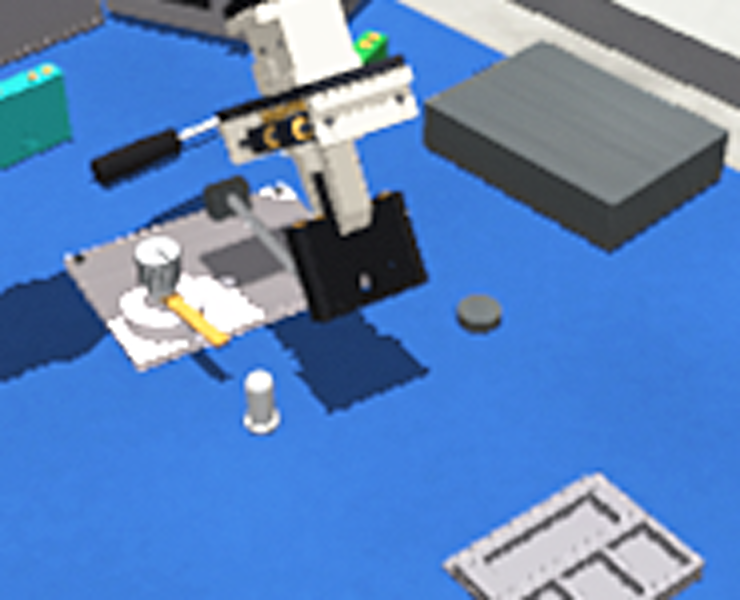

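View pics/h_wrist.png

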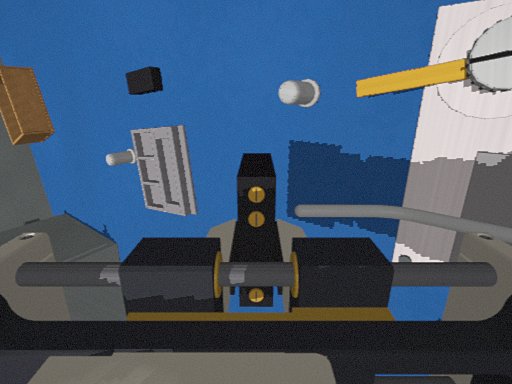

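The block is about 18 mm clear of the rod end. I move away before turning it upright.

>>> {"api": "apply_moves", "payload": {
  "commands": [
    [-2.5,0,-0.5,0,0,0],
    [-3,0,-1,0,0,0],
    [-3,0,-1,0,0.1,0],
    [-2.5,0,0,0,0.13,0],
    [-2.5,0,0,0,0.13,0]
  ]
}}

```text
clock: 13.85
position: [0.5032, -0.0962, 0.2184]
ee_rot: [2.315, 1.864, -0.283]
force: [-0.0, -1.4, -1.9]
width: 0.236
```

>>> {"api": "apply_moves", "payload": {
  "commands": [
    [-2,0,0,0,0.13,0],
    [-2,0,0,0,0.12,0],
    [0,0,0,0,0,0],
    [0,0,0,0,0,0]
  ]
}}

```text
clock: 14.25
position: [0.4929, -0.1372, 0.2246]
ee_rot: [2.455, 1.96, -0.001]
force: [0.3, 0.4, -2.7]
width: 0.236
```

```bash
python3 fx.py; python3 look.py i wrist;  python3 go.py .5 -.2 .2 83
```

```text
t 14.25 TCP fx [270.7   0.4 224.6] bore fx [270.7   0.4 182.2] pitch 0.0 roll -0.0 F [ 0.3  0.4 -2.7] T [ 0.08  0.01 -0.01] w 0.236 q [-0.39  0.29  0.71  1.89 -0.21  1.04  1.76]
along straight 238.34250925954936
above centreline 6.87 tangent 35
{'clock': 14.3, 'joints': [-0.389, 0.286, 0.704, 1.891, -0.213, 1.041, 1.755], 'position': [0.493, -0.135, 0.224], 'ee_rot': [-2.451, -1.965, 0.002], 'force': [-0.379, 1.25, -1.686], 'width': 0.234}
t 14.3 pos [ 0.4934 -0.1349  0.2241] yaw 77.45 tool z [-0.001 -0.001 -1.   ] d(cm),rot: [[-6.21, 2.06, 2.42], [-0.001, 0.001, -0.097]] q [-0.39  0.29  0.7   1.89 -0.21  1.04  1.75]
```

View pics/i_wrist.png

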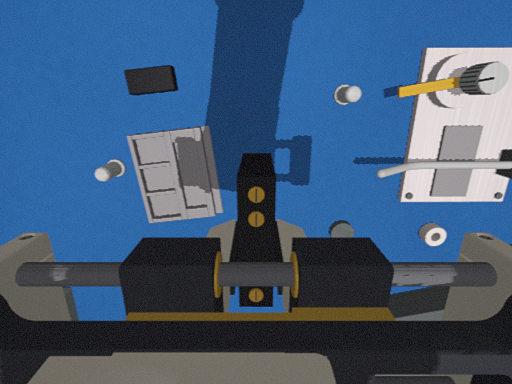

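The tray is at (128–220, 125–220), and its long pocket is the strip nearest the block. I'll crop in to measure it.

```bash
python3 -c "
from h import *
b=cv2.resize(ld('i_wrist')[0][110:235,100:240,::-1],None,fx=5,fy=4.8,interpolation=cv2.INTER_CUBIC)
b=cv2.resize(ld('i_wrist')[0][115:235,105:240,::-1],None,fx=5,fy=5,interpolation=cv2.INTER_CUBIC)
b=cv2.convertScaleAbs(b,alpha=1.5)
cv2.imwrite('pics/i.png',b)"
```

```text
(no output)
```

View pics/i.png

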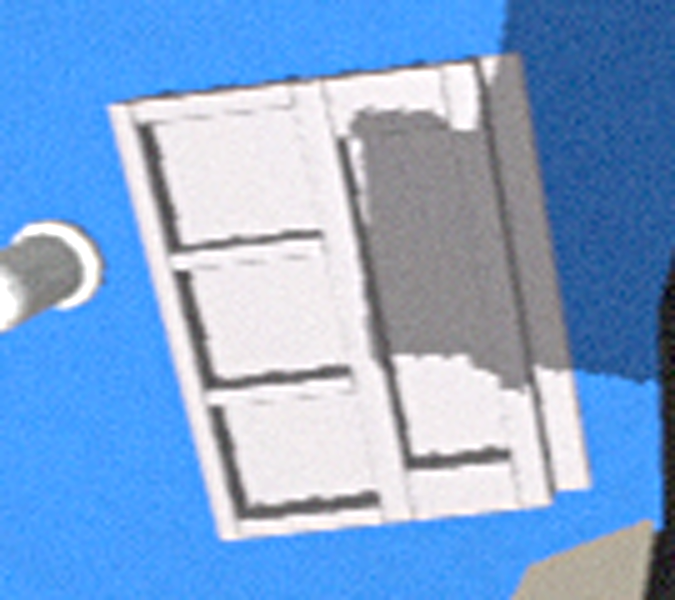

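Run:
```python
from h import *
S=lambda x,y:(x/5+105-.4,y/5+115-.4)
f='i_wrist'; ang=lambda d:np.degrees(np.arctan2(d[1],d[0]))
C={k:cast(f,*S(*q),z) for k,q,z in (('TL',(110,104),.016),('TR',(480,60),.016),('BR',(550,503),.016),('BL',(222,540),.016),('fTR',(522,55),0),('fBR',(590,488),0),
 ('pBL',(409,468),.016),('pBR',(512,458),.016),('pl',(340,138),.016),('pr',(447,110),.016))}
for k,v in C.items(): print(k,np.round(v,4))
print('TL-BL',ang(C['BL']-C['TL']),np.hypot(*(C['BL']-C['TL'])[:2]),'TR-BR',ang(C['BR']-C['TR']),np.hypot(*(C['BR']-C['TR'])[:2]),'base',ang(C['fBR']-C['fTR']),np.hypot(*(C['fBR']-C['fTR'])[:2]),'pl',ang(C['pBL']-C['pl']),'top',ang(C['TL']-C['TR'])+90,np.hypot(*(C['TL']-C['TR'])[:2]),'bot',ang(C['BL']-C['BR'])+90,'pwid',np.hypot(*(C['pBL']-C['pBR'])[:2]))
```

```text
TL [ 0.4169 -0.2992  0.016 ]
TR [ 0.4278 -0.1988  0.016 ]
BR [ 0.5559 -0.2149  0.016 ]
BL [ 0.5458 -0.3137  0.016 ]
fTR [ 0.4298 -0.1905  0.    ]
fBR [ 0.5601 -0.2058  0.    ]
pBL [ 0.536  -0.2523  0.016 ]
pBR [ 0.5396 -0.222   0.016 ]
pl [ 0.4393 -0.2417  0.016 ]
pr [ 0.4386 -0.2112  0.016 ]
TL-BL -6.397320604616576 0.12971323493519765 TR-BR -7.1942207671456995 0.12909766902442588 base -6.698135181136586 0.1311780023149854 pl -6.258033323352214 top -6.206409254890673 0.10103728538700382 bot -5.840373160730749 pwid 0.03055179888534485
```

```bash
python3 - <<'E'
from h import *
f='i_wrist'
p,d,K,R,t=ld(f)
from cell import arm
from scipy.spatial.transform import Rotation as Ro
s=arm.observe(); Rt=Ro.from_rotvec(s['ee_rot']).as_matrix()
for q in ((256.3,194),(256.3,218.5),(256.3,295)): print(np.round((Rt.T@(cast(f,*q,.2397)-s['position']))*1000,1))
E
python3 go.py .489 -.2317 .13 83.5
```

```text
[ -2.7 -33.6 -15.5]
[ -2.7 -18.6 -15.6]
[ -3.   34.7 -15.6]
t 14.3 pos [ 0.4934 -0.1349  0.2241] yaw 77.45 tool z [-0.001 -0.001 -1.   ] d(cm),rot: [[-9.54, 1.68, 9.42], [-0.001, 0.001, -0.106]] q [-0.39  0.29  0.7   1.89 -0.21  1.04  1.75]
```

>>> {"api": "apply_moves", "payload": {
  "commands": [
    [-2.4,0.42,0,0,0,0],
    [-2.4,0.42,0,0,0,0],
    [-2.4,0.42,1.5,0,0,0],
    [-2.3,0.42,1.5,0,0,0],
    [0,0,1.5,0,0,-0.106]
  ]
}}

```text
clock: 14.8
position: [0.49, -0.232, 0.1783]
ee_rot: [2.34, 2.095, -0.005]
force: [0.6, 1.1, -0.9]
width: 0.234
```

>>> {"api": "apply_moves", "payload": {
  "commands": [
    [0,0,2.0,0,0,0],
    [0,0,0,0,0,0],
    [0,0,0,0,0,0],
    [0,0,0,0,0,0]
  ]
}}

```text
clock: 15.2
position: [0.4906, -0.2303, 0.1601]
ee_rot: [2.34, 2.096, -0.0]
force: [0.3, -0.9, -2.0]
width: 0.236
```

```bash
python3 look.py j wrist side scene;  python3 go.py .489 -.2317 .06 83.5; python3 -c "
from h import *
a=cv2.resize(ld('j_scene')[0][130:220,180:290,::-1],None,fx=3.5,fy=3.5,interpolation=cv2.INTER_CUBIC)
b=cv2.resize(ld('j_side')[0][210:300,260:370,::-1],None,fx=3.5,fy=3.5,interpolation=cv2.INTER_CUBIC)
cv2.imwrite('pics/j.png',np.hstack([a,b]))"
```

```text
{'clock': 15.35, 'joints': [-0.137, 0.416, 0.653, 1.901, -0.312, 0.926, 2.124], 'position': [0.49, -0.231, 0.16], 'ee_rot': [2.341, 2.094, 0.001], 'force': [-0.59, -0.142, -2.202], 'width': 0.24}
t 15.35 pos [ 0.4902 -0.231   0.1602] yaw 83.63 tool z [ 0.001 -0.    -1.   ] d(cm),rot: [[-0.08, -0.13, 10.02], [0.001, 0.0, 0.002]] q [-0.14  0.42  0.65  1.9  -0.31  0.93  2.12]
```

View pics/j_wrist.png

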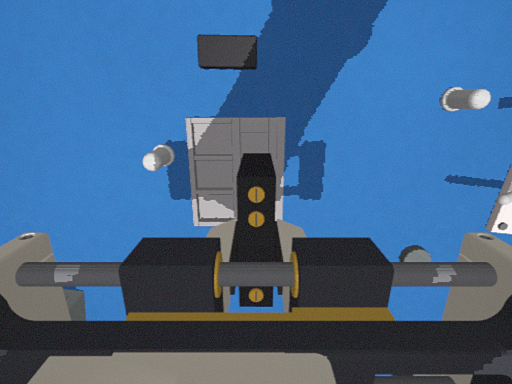

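View pics/j.png

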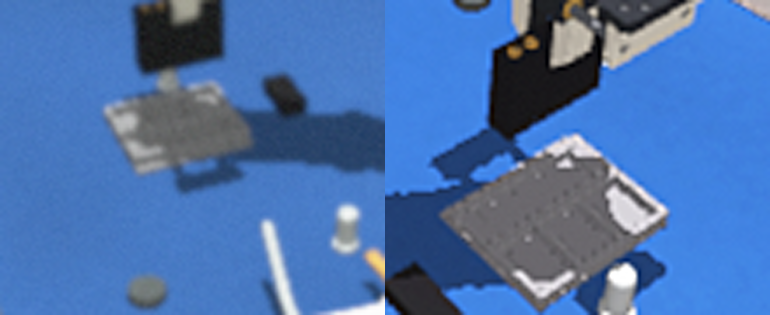

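```bash
python3 -c "
from h import *
b=cv2.resize(ld('j_wrist')[0][105:235,175:300,::-1],None,fx=4.6,fy=4.6,interpolation=cv2.INTER_CUBIC)
b=cv2.convertScaleAbs(b,alpha=1.6)
cv2.imwrite('pics/j2.png',b)"
```

```text
(no output)
```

View pics/j2.png

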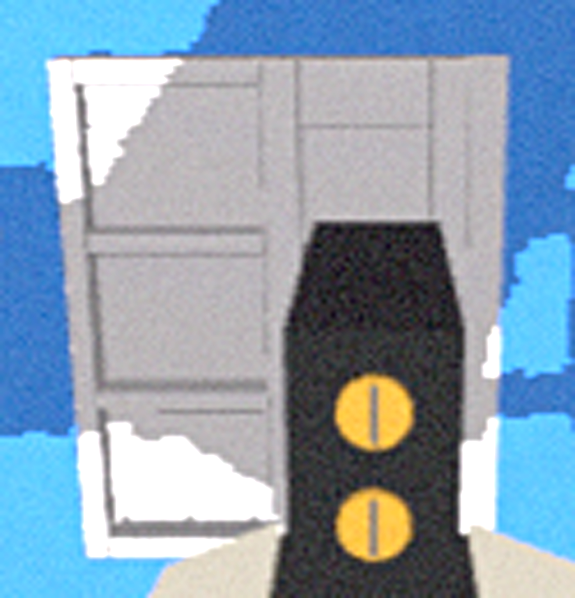

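Run:
```python
from h import *
S=lambda x,y:(x/4.6+175-.39,y/4.6+105-.39)
f='j_wrist'; ang=lambda d:np.degrees(np.arctan2(d[1],d[0]))
l,r,l2,r2=[cast(f,*S(*q),.016) for q in ((297,125),(431,125),(303,215),(434,215))]
print(l,r,np.hypot(*(r-l)[:2]),ang(l2-l),ang(r2-r),ang(l-r)+90)
a=np.radians(-6.5)
print('centre',(l+r)/2+.049*np.array([np.cos(a),np.sin(a),0]))
o=[cast(f,*S(*q),.016) for q in ((50,60),(90,555))]; print('outer left',o,ang(o[1]-o[0]))
print('block far end bottom', [cast(f,*S(*q),.1602-.0564) for q in ((316,222),(440,222))])
```

```text
[ 0.4385574  -0.24386809  0.016     ] [ 0.44209104 -0.21189631  0.016     ] 0.03216645675584117 -3.52531408731048 -3.5590437329985254 -6.306937896197454
centre [ 0.48900924 -0.23342916  0.016     ]
outer left [array([ 0.41712015, -0.29993622,  0.016     ]), array([ 0.54529036, -0.31371212,  0.016     ])] -6.134674983649378
block far end bottom [array([ 0.44624892, -0.23628706,  0.1038    ]), array([ 0.44862249, -0.21480503,  0.1038    ])]
```

>>> {"api": "apply_moves", "payload": {
  "commands": [
    [-0.22,-0.12,2.0,0,0,0],
    [0,0,3.0,0,0,0],
    [0,0,2.5,0,0,0],
    [0,0,0.3,0,0,0],
    [0,0,0,0,0,0]
  ]
}}

```text
clock: 15.85
position: [0.4881, -0.2334, 0.0817]
ee_rot: [-2.342, -2.093, 0.001]
force: [0.8, -0.1, -2.1]
width: 0.241
```

>>> {"api": "apply_moves", "payload": {
  "commands": [
    [0,0,0,0,0,0],
    [0,0,0,0,0,0]
  ]
}}

```text
clock: 16.05
position: [0.4891, -0.2337, 0.0828]
ee_rot: [2.341, 2.092, 0.002]
force: [0.2, -0.0, -1.4]
width: 0.232
```

```bash
python3 look.py k wrist side scene;  python3 go.py .489 -.2327 .0604 83.5; python3 -c "
from h import *
b=cv2.resize(ld('k_side')[0][230:310,260:360,::-1],None,fx=4,fy=4,interpolation=cv2.INTER_CUBIC)
a=cv2.resize(ld('k_wrist')[0][130:230,195:295,::-1],None,fx=3.2,fy=3.2,interpolation=cv2.INTER_CUBIC)
cv2.imwrite('pics/k.png',cv2.convertScaleAbs(np.hstack([a,b]),alpha=1.5))"
```

```text
{'clock': 16.2, 'joints': [-0.07, 0.52, 0.582, 1.974, -0.407, 0.762, 2.21], 'position': [0.489, -0.233, 0.082], 'ee_rot': [2.341, 2.093, 0.001], 'force': [-0.338, 0.82, -1.922], 'width': 0.237}
t 16.2 pos [ 0.4887 -0.2334  0.0822] yaw 83.6 tool z [ 0.001 -0.    -1.   ] d(cm),rot: [[0.07, 0.02, 2.18], [0.001, 0.0, 0.002]] q [-0.07  0.52  0.58  1.97 -0.41  0.76  2.21]
```

View pics/k.png

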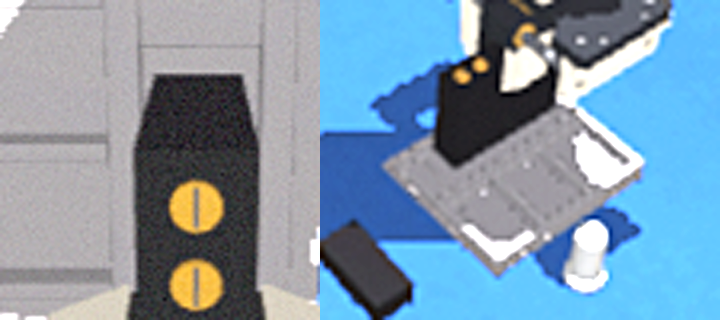

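The block's bottom end at (200,75) is centred between the pocket edges at 139 and 260. I lower it now.

>>> {"api": "apply_moves", "payload": {
  "commands": [
    [0,-0.05,0.8,0,0,0],
    [0,0,0.8,0,0,0],
    [0,0,0.4,0,0,0],
    [0,0,0,0,0,0],
    [0,0,0,0,0,0]
  ]
}}

```text
clock: 16.7
position: [0.4874, -0.2332, 0.061]
ee_rot: [-2.342, -2.093, 0.001]
force: [-0.7, 0.7, -2.1]
width: 0.239
```

```bash
python3 go.py .489 -.2327 .0604 83.5
```

```text
t 16.7 pos [ 0.4874 -0.2332  0.061 ] yaw 83.58 tool z [-0.001  0.    -1.   ] d(cm),rot: [[0.07, 0.15, 0.06], [-0.001, -0.0, 0.001]] q [-0.05  0.55  0.56  1.99 -0.43  0.72  2.23]
```

Still carrying about 2 N, so it isn't seated. I lower in small steps until contact.

>>> {"api": "apply_moves", "payload": {
  "commands": [
    [0,0.08,0.08,0,0,0],
    [0,0,0.05,0,0,0],
    [0,0,0,0,0,0],
    [0,0,0,0,0,0]
  ]
}}

```text
clock: 17.1
position: [0.4886, -0.2334, 0.0603]
ee_rot: [2.342, 2.094, 0.0]
force: [-0.1, 0.3, 3.9]
width: 0.236
```

```bash
python3 go.py .489 -.2327 .0604 83.5
```

```text
t 17.1 pos [ 0.4886 -0.2334  0.0603] yaw 83.59 tool z [ 0. -0. -1.] d(cm),rot: [[0.07, 0.03, -0.01], [0.0, -0.0, 0.002]] q [-0.05  0.55  0.56  1.99 -0.43  0.72  2.23]
```

Contact is +3.9 N up at TCP height 60.3 mm, where 60.4 was expected for the pocket floor. I release and lift.

>>> {"api": "apply_moves", "payload": {
  "commands": [
    [0,0,0,0,0,0],
    [0,0,0,0,0,0],
    [0,0,0,0,0,0],
    [0,0,0,0,0,0]
  ],
  "claw": 0
}}

```text
clock: 17.5
position: [0.4885, -0.2333, 0.0601]
ee_rot: [2.342, 2.094, 0.0]
force: [-0.4, -0.6, -0.5]
width: 0.493
```

>>> {"api": "apply_moves", "payload": {
  "commands": [
    [0,0,-1.0,0,0,0],
    [0,0,-3,0,0,0],
    [0,0,-4,0,0,0],
    [0,0,-4,0,0,0],
    [0,0,-4,0,0,0]
  ]
}}

```text
clock: 18.0
position: [0.488, -0.2335, 0.2224]
ee_rot: [2.343, 2.093, -0.0]
force: [0.8, 0.1, -0.6]
width: 0.499
```

>>> {"api": "apply_moves", "payload": {
  "commands": [
    [2.5,0,-2,0,0,0],
    [4,0,0,0,0,0],
    [4,0,0,0,0,0],
    [0,0,0,0,0,0],
    [0,0,0,0,0,0]
  ]
}}

```text
clock: 18.5
position: [0.5003, -0.1281, 0.2407]
ee_rot: [2.34, 2.096, 0.001]
force: [0.5, -0.3, -0.3]
width: 0.499
```

```bash
python3 look.py l wrist side scene; python3 -c "
from h import *
b=cv2.resize(ld('l_side')[0][170:310,200:370,::-1],None,fx=4,fy=4,interpolation=cv2.INTER_CUBIC)
cv2.imwrite('pics/l.png',b)"
```

```text
{'clock': 18.65, 'joints': [-0.389, 0.274, 0.688, 1.857, -0.196, 1.079, 1.831], 'position': [0.5, -0.13, 0.24], 'ee_rot': [2.344, 2.091, -0.0], 'force': [-0.748, 0.153, 0.146], 'width': 0.501}
```

View pics/l.png

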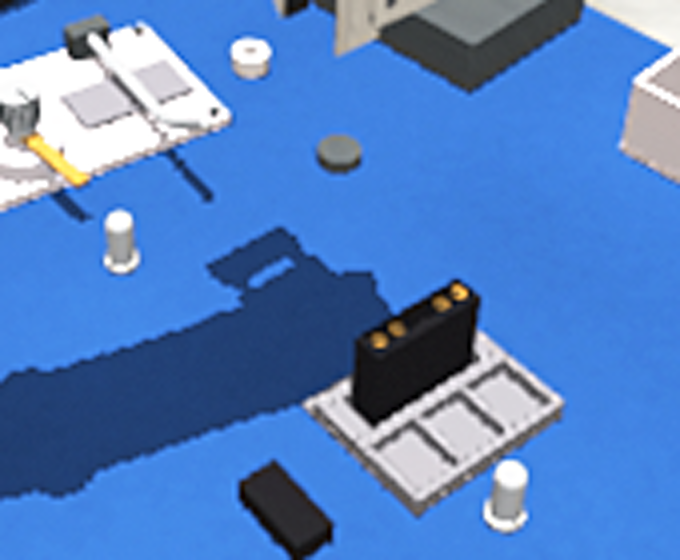

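View pics/l_wrist.png

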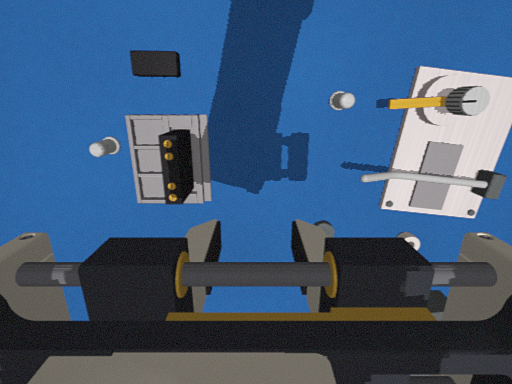

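View pics/l_scene.png

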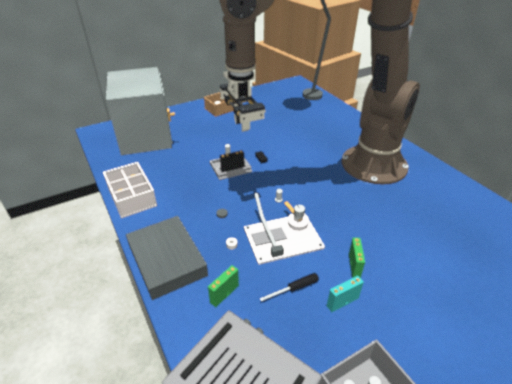

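The block stands upright in the long pocket with the screws at (168,144) to (173,198). I'll check seating height, the knob angle and the loose parts numerically.

Run:
```python
from h import *
D=lambda x,y:(x/4+200-.375,y/4+170-.375)
for w,s in (((167.8,143.5),(379,341)),((168.8,156.5),(397,328)),((171.8,186),(441,303)),((173,198),(460,293))):
    print('screw',np.round(tri([('l_wrist',*w),('l_side',*D(*s))]),4))
# knob
p=ld('l_wrist')[0]; cv2.imwrite('pics/l2.png',cv2.resize(p[60:215,360:512,::-1],None,fx=3.8,fy=3.8,interpolation=cv2.INTER_CUBIC))
# loose parts diff
for v in ('scene','side'):
    d=cv2.absdiff(ld('a_'+v)[0],ld('l_'+v)[0]).max(2); cv2.imwrite(f'pics/diff_{v}.png',d)
cv2.imwrite('pics/diff.png',np.hstack([cv2.imread('pics/diff_scene.png')[130:320,170:380],cv2.imread('pics/diff_side.png')[130:320,140:370]]))
```

```text
screw [ 0.4545 -0.2295  0.0756]
screw [ 0.4698 -0.231   0.0773]
screw [ 0.5072 -0.2353  0.0764]
screw [ 0.5235 -0.2375  0.0756]
```

View pics/l2.png

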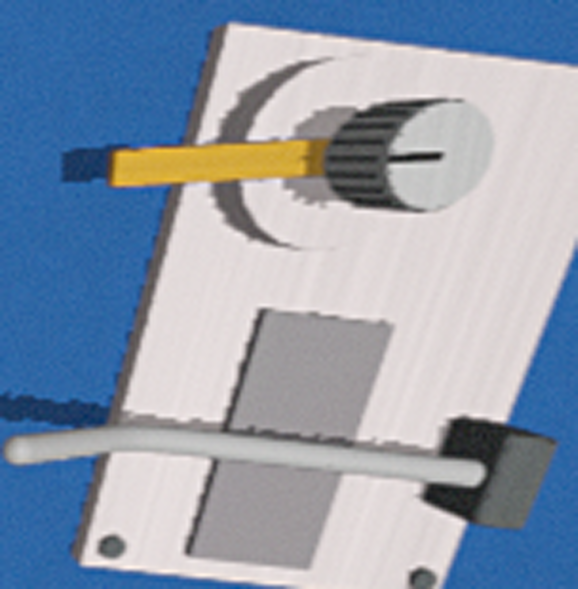

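View pics/diff.png

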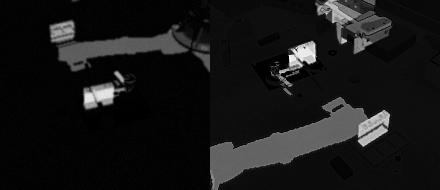

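Run:
```python
from h import *
S=lambda x,y:(x/3.8+360-.37,y/3.8+60-.37)
k=cast('l_wrist',*S(440,155),.0763);t=cast('l_wrist',*S(110,166),.039);d=t-k
print(k,t,np.hypot(*d[:2]),np.degrees(np.arctan2(d[1],d[0])))
h=[cast('l_wrist',*S(*q),.01) for q in ((423,580),(112,546))];e=h[1]-h[0];print('fixture x',np.degrees(np.arctan2(e[1],e[0])))
from cell import order; print(order.sign_off())
```

```text
[0.44491899 0.12888189 0.0763    ] [0.43966938 0.04812706 0.039     ] 0.08092527847427822 -93.71937564250749
fixture x -102.85956196184259
the job is handed in; nothing more can be done
None
```

The block is upright and fully home in the tray's long pocket, released. The knob is on its mark within measuring error. I handed the job in at about 18.7 s of the 56 s allowed.

**What I did:** I turned the knob about 1.34 rad clockwise, released it, and gripped the black block across its plain faces. I slid it along the rod, tilting it to 35° round the bend, and off the raised end. I then set it upright in the pocket, let go and backed the arm off.

**Last checks:**
- **Block seating:** the screw heads measured 76.2 mm above the table on average, against 76 mm expected when fully home. There was light contact (about 4 N) before I let go.
- **Knob:** two wrist views put it at about 1.41 rad, against the 1.40 mark, with measuring error around 0.02 rad. The scribed line itself was hidden behind the keeper bar, so I judged this from the bar's direction rather than by sighting line to line.
- **Loose parts:** comparing before and after images from the scene and side cameras showed only the block, keeper bar, arm and shadows had changed.
- **Forces:** readings between moves peaked at about 6 N.
- **Disagreement:** two estimates of the pocket centre differed by about 1.7 mm. I aimed close to the second, taken nearer the tray, and the clearance was 5 mm on each side.

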